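# Ready the UV curing station for a tall camera back

### The arm

A 7-joint arm with a two-finger parallel gripper is mounted at the origin on a cart in front of the work surface, level with it; the furniture and walls round the work are solid. World frame = base frame: x ahead of the robot, y to its left, z up, the work surface at z = 0. Lengths are in m, angles in rad, forces in N, time in s.
With the tool pointing down it reaches from about 0.35 to 0.9 m from the base axis. Payload 8.1 kg.
Tool frame: the origin (TCP) lies at the very end of the fingers, on their centre line; the grasp point (between the pads) lies 19 mm behind it (grasp_offset is the distance from the TCP to the grasp point, in m); z points along the fingers, y is the line along which they close (so a half turn about z gives the same grasp; the last joint's range is limited). The gripper opens to 92 mm and grips with 3 to 60 N. Pads are 19 mm wide; open, the fingers measure 130 mm over their backs; the gripper's body (75 mm by 190 mm) begins 47 mm behind the grasp point.
Start: joints at [-0.103, 0.434, 0.025, 1.573, -0.012, 1.134, -0.075], TCP at [0.625, -0, 0.227] pointing down, gripper open.
Joint ranges: [-2.62, 2.62], [-0.44, 2.09], [-1.27, 1.32], [0.08, 2.57], [-1.32, 4.46], [0.12, 2], [-2.74, 2.74]. Speed limits (rad/s): [2.22, 2.22, 3.01, 3.01, 3.14, 3.14, 3.14].

### API

Orientations are given as a rotation vector (axis times angle).
In Python, from cell import observe, get_image, camera_params, sign_off, silhouettes, grasp_offset gives the robot as it stands. The module is installed in compiled form; this text tells all that it offers.
- The arm moves only by the tool jog_arm, never from a script. Its argument "motion" is a list that holds one entry, the list of rows, each a list of 7 numbers: the shift along the tool's x, y, z in m, then the turn, a rotation vector about the tool's x, y, z in rad, then the closure, from -1 (fully open) to 1 (shut), so that 0 is half open. In form: [[[dx, dy, dz, wx, wy, wz, hand], ...]]. A call has 1 to 10 rows; each row is the pose to reach, as a shift and turn from the pose commanded when the call began, along the tool's axes at that moment; what a row does not reach only later rows make up. A row lasts 1/12 s, in which the tool goes at most 41.7 mm and 7.16 degrees, less where a joint would pass 70% of its speed; a pose out of reach is approached as far as the arm can. A call with a gripper value outside its range is refused whole. The fingers move at their own pace and stop on an object; "force" is the grip in N (left out, the last holds). Time passes only in rows, so rows that repeat a pose let the fingers close. It gives the time, the measured TCP pose, the force, the opening and the grip force at its end, in the units of the state.
- observe(): the state, without advancing time (a new reading comes with each control period).
- get_image(name): name is "scene" or "side" or "wrist"; returns the picture (420x560x3 uint8, red, green, blue); there is no depth.
- camera_params(name): a dict with "vertical_fov" (degrees; the focal length in pixels is half the picture's height over the tangent of half this angle, whatever the lens; pixels are square), "cx", "cy" (the principal point, pixels), "T" (4x4, takes a point from camera to world coordinates). Camera axes: x right, y down, z forward; pixel columns grow to the right and rows downward; lengths in m; the calibration is good to about 2 mm. The wrist camera is an equidistant fisheye: a pixel r from the principal point sees the ray r / f radians off the axis. A picture is of the moment at which its call begins: read the wrist's pose just before it. camera_params takes no time and is no camera call; for the wrist camera it gives the pose at the moment of the call.
- sign_off(): hands the job in; it is judged then, once.
Trained networks look in the newest picture that a camera, given by its name, has taken for a name from the list of things; names that differ only in an ending like _2 or _b are one class to them, and where a whole thing is asked for, a point or a joint stands for the part that bears it (a point fixed in the world has none). Each returns a list of dicts, best first, with "p" (0 to 1); they miss things now and then, are a little off and sometimes report something else, mostly with a low value. They report only what shows in the picture. A call takes as long as a camera call.
- silhouettes(query, camera): "mask" (420x560 bool, what is visible of it) and "pixel" ([column, row] in pixels, amid what is visible of it).
The state is a dict: "clock": time; "joints": joint angles; "dq": joint speeds; "joint_efforts": joint torques, N m; "position": TCP position; "ee_rot": TCP orientation; "force": force on the tool from outside, world axes, zero at the start; "ft_torque": the same for the moment, N m; "width": opening from 0.0 (shut) to 1.0 (fully open); "gripper_force": force on a finger pad.
Only numpy, scipy, OpenCV 4.12 (cv2) and the standard library are available. Lean on these libraries where they do the work, as an engineer would, in place of code of your own. Each camera call takes 0.05 s, during which the arm holds its last target. There are 200 camera calls.

### The job

Get the camera back waiting in the shuttle of the UV curing station under the lamp: the lamp hangs too low for it, so first raise the lamp head by exactly one notch, until its pawl catches and it hangs there by itself, then push the shuttle fully home under the lamp, and last turn the timer knob inside its yellow guard collar to the orange mark. Leave the glue bottle and the ribbed cup standing where they are.

Things in the scene. Friction and masses are not known exactly. Their poses are not given: they have to be found in the camera images.
- uv_station: Fixed stand, grey base 190 x 110 mm, 10 mm high. Origin: on the bench under the lamp's axis; z up; +x runs from the shuttle's push plate to the mast (roughly to the robot's left). Base spans x -110 to 80, y -55 to 55. Mast, 20 mm round, at x 62, 304 mm high; beside it at y 36 a rack bar, three teeth 35 mm apart on its +y side; the head's bracket and red pawl reach y 83.
- lamp_head (a joint): Height of the lamp head on its mast, m: 0 = lowest notch (start), 0.035 = next notch, 0.070 = top notch (too high). It falls by its weight (0.4 to 0.65 kg) until the pawl stands on a tooth. Going up, the sprung pawl snaps over the next tooth at about 0.040; let go between 0.041 and 0.070 it sinks to 0.035. Lifting takes 6 to 10 N. It goes down again only while the red tab is pushed to -y.
- lift_bar (a point): Middle of the lamp's lift bar: a steel U handle, 10 mm round, level, parallel to the station's y, 60 mm long (50 mm clear between its two arms), 60 mm in front (-x) of the lamp's axis, 27 mm of clear space between bar and lamp; it rises with the head; 114 mm above the bench in the lowest notch, nothing below it down to the camera back's top at 59 mm.
- shuttle (a joint): Travel of the shuttle (black tray on rails that carries the camera back), m: 0 = out (start), 0.075 = fully home against its end stop. Slides along the station's +x, takes about 2 N, stays where it is left.
- push_plate (a point): Centre of the outer (-x) face of the shuttle's aluminium push plate: 50 mm wide (y), 7 mm thick, z 11 to 47 mm above the bench; this point is 29 mm above the bench. 108 mm in front of the tray's middle, so it is 108 mm from the lamp's axis when home.
- lamp_spot (a point): Fixed point on the lamp's axis at the height of the tray's floor (16 mm above the bench).
- timer_box: White timer unit 104 x 104 mm, 40 mm high, fixed on the bench. Origin: centre of its underside; front (-x) to the robot. On top a yellow guard collar, outside 96 mm, inside 86 mm across, its rim 68 mm above the bench; the knob stands in its middle.
- timer (a joint): Angle of the blue timer knob, rad, growing clockwise seen from above; 0 = white pointer towards the box's +y, pi/2 = towards its +x. Orange mark at 1.40. Starts between 0 and 0.5, stops at 0 and 1.9, stiff (0.05 N m), stays where it is left.
- timer_grip (a point): Top of the knob's grip bar, on its axis, 67 mm above the bench, 1 mm below the collar's rim. The bar is 12 mm wide, 40 mm long (along its pointer) and 20 mm high, on a disc 40 mm across whose top is 47 mm above the bench; the well's floor is at 40 mm.
- cam_back: Camera back on the shuttle: white shell 65 x 57 mm, 20 mm high, with boards on top, 43 mm high in all, 0.09 to 0.15 kg, loose between the tray's 5 mm lips. Origin: under it, off its middle (see cam_mid).
- cam_mid (a point): Middle of the underside of the camera back's shell, 16 mm above the bench.
- glue_bottle: White bottle with a red needle cap, 44 mm across, 140 mm high, standing loose at the left. Origin: centre of its underside.
- cup: Ribbed white cup, 70 mm across, 62 mm high, loose at the right. Origin: centre of its underside.

How it is judged:
On the way, in this order (a step that is already met when the one before it is completed fails the run):
1. the lamp head hangs by its pawl in the second notch, one above its first, with the robot's hand off it (value of joint lamp_head between 0.031 and 0.039 m and contact force between each of the fingers, the arm and anything else below 0.3 N), for 0.3 s.
2. the shuttle is fully home with the camera back under the lamp (value of joint shuttle above 0.071 m and horizontal distance between cam_mid and lamp_spot below 0.012 m), for 0.2 s.
3. the timer's pointer stands at the orange mark (value of joint timer between 1.25 and 1.55 rad), for 0.2 s.
At the end, for the whole second after the job is handed in: lamp head hanging in the second notch (joint 0.035 m, within 4 mm), shuttle within 4 mm of fully home with the camera back lying flat in it within 12 mm of the lamp's axis and at rest, timer within 0.15 rad of the orange mark (1.40 rad) (all of step 2 and all of step 3 and value of joint lamp_head between 0.031 and 0.039 m and angle between cam_back's own z axis and vertical below 0.1 rad and linear speed of cam_back below 0.02 m/s); the robot touches nothing.
It fails at once if the glue bottle or the cup is moved more than 3 cm or tipped (distance of any of glue_bottle, cup from where it was at the start of the episode above 0.03 m or angle between any of glue_bottle, cup's own z axis and vertical above 0.5 rad).
It also fails if it takes over 58 s, if anything falls off the work surface, if the arm or the gripper's body presses on something with over 40 N, if the wrist force passes 120 N, or if a joint passes its speed limit or range.

## Working session

There is one attempt and no reset: what is moved stays moved. The work goes in short steps, Python scripts to look and compute and a tool call to move; the robot and the scene stay as the last step left them, time stands still between calls to the robot, and variables do not carry over. Pictures are saved under pics/ and viewed, at most 10 in all, crops included, and the job is handed in when it is done.

Besides the shell and the picture viewer there is one more tool, called after "Call:" by a JSON object that holds its "op" and its "data", one argument or row to a line. jog_arm: Moves the arm, as the interface text tells. Its arguments: {"type":"object","properties":{"motion":{"type":"array"},"force":{"type":"number"}},"required":["motion"]}

```bash
mkdir -p pics; python3 - <<'E'
from cell import *
import cv2,numpy as np
s=observe();print({k:np.round(v,3) for k,v in s.items()},grasp_offset if not callable(grasp_offset) else grasp_offset())
ims=[]
for n in("scene","side"):
    p=camera_params(n);print(n,p["vertical_fov"],p["cx"],p["cy"],np.round(p["T"],3).tolist())
    im=get_image(n);cv2.imwrite(f"pics/{n}0.png",im[:,:,::-1])
    for q in("uv_station","lift_bar","push_plate","timer_box","timer_grip","cam_back","glue_bottle","cup","lamp_head"):
        for d in silhouettes(q,n)[:1]:
            m=d["mask"];ys,xs=np.nonzero(m);print(q,round(d["p"],2),np.round(d["pixel"]),xs.min(),xs.max(),ys.min(),ys.max())
E
```

```text
{'clock': np.float64(0.0), 'joints': array([-0.103,  0.435,  0.025,  1.574, -0.012,  1.134, -0.075]), 'dq': array([-0.   , -0.   , -0.   , -0.   , -0.001,  0.   ,  0.001]), 'joint_efforts': array([ 0.0000e+00, -6.6785e+01,  9.8500e-01, -3.1446e+01, -6.1000e-02,
        4.3000e-02,  0.0000e+00]), 'position': array([ 0.624, -0.   ,  0.226]), 'ee_rot': array([-2.221e+00, -2.221e+00,  2.000e-03]), 'force': array([0.079, 0.055, 0.386]), 'ft_torque': array([-0.024, -0.064, -0.015]), 'gripper_force': np.float64(0.0), 'width': np.float64(0.999)} 0.0188
scene 50.635681072694624 280.7552159967262 206.72299043610087 [[0.739, -0.524, 0.424, -0.143], [-0.674, -0.569, 0.472, -0.724], [-0.006, -0.634, -0.773, 1.174], [0.0, 0.0, 0.0, 1.0]]
uv_station 0.7 [262. 199.] 235 313 134 250
lift_bar 0.77 [266. 187.] 235 290 173 212
timer_box 0.89 [331. 292.] 307 355 270 316
timer_grip 0.56 [331. 288.] 325 338 280 294
cam_back 0.7 [297. 238.] 271 312 223 250
glue_bottle 0.59 [205. 148.] 194 208 136 163
cup 0.83 [379. 312.] 367 390 300 325
lamp_head 0.62 [268. 194.] 236 290 172 212
side 55.855259542590346 282.75056844107417 214.87372408142667 [[-0.797, -0.402, 0.451, -0.128], [-0.604, 0.504, -0.618, 0.728], [0.021, -0.764, -0.644, 0.93], [0.0, 0.0, 0.0, 1.0]]
uv_station 0.65 [267. 230.] 244 311 176 265
lift_bar 0.64 [267. 227.] 248 291 207 247
push_plate 0.72 [298. 219.] 280 311 209 242
timer_box 0.87 [344. 196.] 326 360 183 214
timer_grip 0.63 [344. 197.] 340 348 189 196
cam_back 0.8 [286. 232.] 280 296 220 238
glue_bottle 0.84 [185. 312.] 179 198 293 329
cup 0.7 [351. 179.] 343 359 171 185
lamp_head 0.85 [270. 229.] 248 291 206 248
```

View pics/scene0.png

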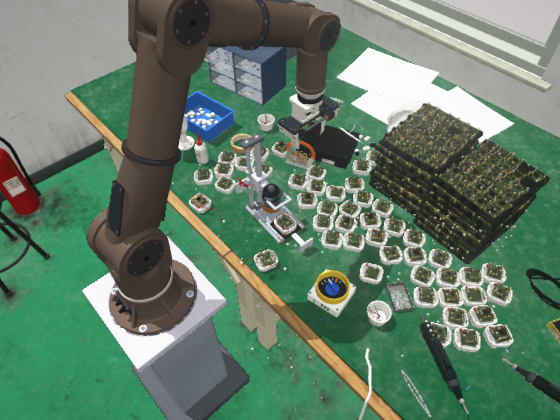

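View pics/side0.png

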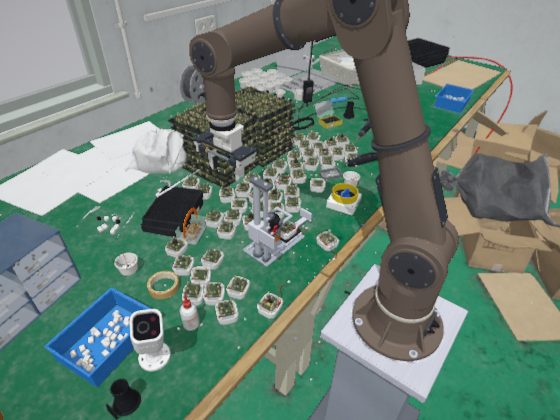

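The scene shows the station near (262,199), the timer near (331,290), the bottle at (202,150) and the cup at (379,313). I'll enlarge crops of it.

```bash
python3 - <<'E'
import cv2,numpy as np
a=cv2.imread("pics/scene0.png")[128:258,225:365];b=cv2.imread("pics/side0.png")[168:272,236:376]
cv2.imwrite("pics/c1.png",cv2.resize(a,None,fx=4.5,fy=4.5,interpolation=cv2.INTER_CUBIC))
cv2.imwrite("pics/c2.png",cv2.resize(b,None,fx=5,fy=5,interpolation=cv2.INTER_CUBIC))
E
```

```text
(no output)
```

View pics/c1.png

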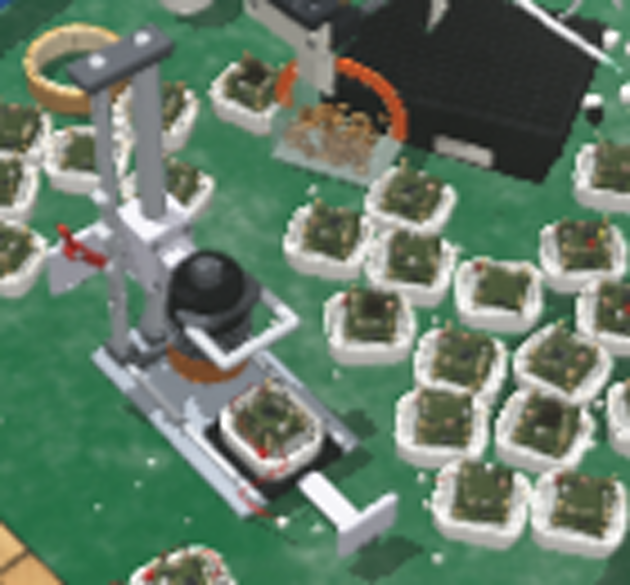

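View pics/c2.png

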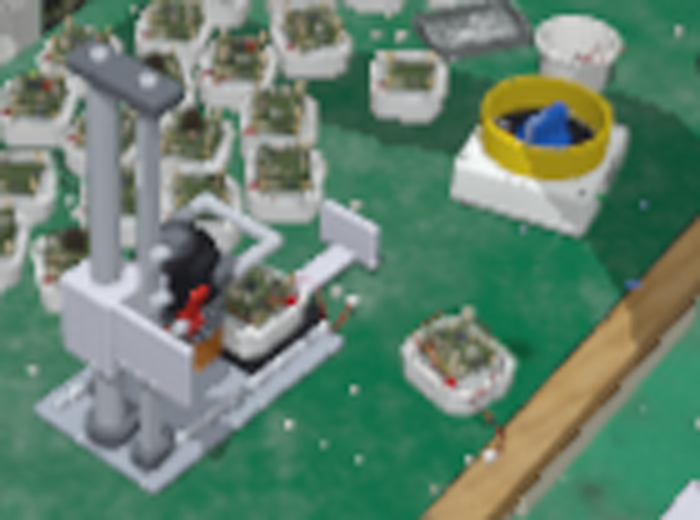

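```bash
cat > h.py <<'E'
from cell import *
import cv2,numpy as np
from scipy.optimize import least_squares
from scipy.spatial.transform import Rotation as R
def proj(n,P,p=None):
    p=p or camera_params(n);f=210/np.tan(np.radians(p["vertical_fov"])/2)
    T=np.linalg.inv(p["T"]);c=np.atleast_2d(P)@T[:3,:3].T+T[:3,3]
    if n=="wrist":
        r=np.hypot(c[:,0],c[:,1]);th=np.arctan2(r,c[:,2]);q=c[:,:2]/np.maximum(r,1e-9)[:,None]*th[:,None]
    else:q=c[:,:2]/c[:,2:]
    return q*f+[p["cx"],p["cy"]]
def w(X,L):
    L=np.atleast_2d(np.array(L,float));c,s=np.cos(X[2]),np.sin(X[2])
    return np.c_[X[0]+c*L[:,0]-s*L[:,1],X[1]+s*L[:,0]+c*L[:,1],L[:,2]]
def onplane(n,px,z):
    return least_squares(lambda v:(proj(n,[v[0],v[1],z])-px).ravel(),[.6,0]).x
E
python3 - <<'E'
from h import *
S=[((-.06,-.03,.114),297,320),((-.06,.03,.114),222,358),((-.183,-.025,.047),397,500),((-.183,.025,.047),342,533),((-.183,.025,.011),342,556),((-.11,.055,.01),245,517),((-.11,-.055,.01),357,440),((.08,.055,.01),95,352),((.062,0,.304),145,40)]
D=[((.08,.055,0),152,490),((.08,-.055,.01),38,408),((-.11,.055,.01),343,338),((-.06,.03,.114),280,238),((-.06,-.03,.114),208,200),((-.176,-.025,.047),322,202),((-.176,.025,.047),380,237),((-.176,.025,.011),380,268)]
def f(X):
    r=proj("scene",w(X,[a[0] for a in S]))-[(225+a[1]/4.5,128+a[2]/4.5) for a in S]
    q=proj("side",w(X,[a[0] for a in D]))-[(236+a[1]/5,168+a[2]/5) for a in D]
    return np.r_[r,q].ravel()
best=min((least_squares(f,[.6,.1,t],loss="soft_l1") for t in (0,.8,1.6,2.4)),key=lambda r:r.cost)
X=best.x;print(X,best.cost);print(np.round(f(X).reshape(-1,2),1).tolist())
for k,v in dict(bar=(-.06,0,.114),plate=(-.183,0,.029),lamp=(0,0,.1),mast=(.062,0,.3)).items():print(k,w(X,[v])[0].round(3))
print("timer",onplane("side",[236+546/5,168+113/5],.068),onplane("scene",[332,285],.068))
print("bottle",onplane("side",[190,327],0),"cup",onplane("side",[351,183],0))
print("cam",camera_params("wrist"))
E
```

```text
[ 0.45525826 -0.01352747  1.48024698] 9.144811391728314
[[-0.8, 0.6], [0.5, 1.2], [-0.1, -0.7], [-0.4, 0.1], [-0.8, 1.5], [-1.0, -0.2], [1.0, 0.1], [-1.3, -0.1], [-0.2, 0.0], [0.2, 1.2], [-1.2, -1.8], [0.8, -0.6], [-0.7, -0.4], [-0.1, -1.0], [0.2, -0.9], [-0.5, -1.7], [-1.2, -0.1]]
bar [ 0.45  -0.073  0.114]
plate [ 0.439 -0.196  0.029]
lamp [ 0.455 -0.014  0.1  ]
mast [0.461 0.048 0.3  ]
timer [ 0.37882443 -0.35178379] [ 0.37789427 -0.35712639]
bottle [0.43386604 0.36895503] cup [ 0.42663724 -0.49676966]
cam {'vertical_fov': 65.70646984690485, 'cx': 277.1771616874278, 'cy': 210.76956388058693, 'T': array([[ 9.99999812e-01, -5.58081258e-04, -2.55221914e-04,
         6.24884891e-01],
       [-6.03791204e-04, -9.69100885e-01, -2.46663964e-01,
         6.74822429e-02],
       [-1.09677247e-04,  2.46664071e-01, -9.69101039e-01,
         3.83907294e-01],
       [ 0.00000000e+00,  0.00000000e+00,  0.00000000e+00,
         1.00000000e+00]])}
```

```bash
cat >> h.py <<'E'
R0=R.from_matrix(np.array([[0,1,0],[1,0,0],[0,0,-1.]]))
def pose(yaw,tilt): return R.from_euler('z',yaw)*R.from_euler('x',tilt)*R0
def go(p,Rt):
    s=observe();Rn=R.from_rotvec(s["ee_rot"])
    print(np.round(Rn.inv().apply(np.array(p)-s["position"]),4),np.round((Rn.inv()*Rt).as_rotvec(),3))
E
python3 - <<'E'
from h import *
go([.445,-.14,.17],pose(-.09,.785))
E
```

```text
[-0.14   -0.18    0.0567] [-0.035  0.784  0.085]
```

Call:
{"op": "jog_arm", "data": {
  "motion": [
    [[-0.04, 0, 0, 0, 0.1, 0, 1], [-0.08, 0, 0, 0, 0.22, 0, 1], [-0.12, -0.03, 0, 0, 0.34, 0.02, 1], [-0.14, -0.07, 0.01, -0.01, 0.46, 0.04, 1], [-0.14, -0.11, 0.03, -0.02, 0.58, 0.06, 1], [-0.14, -0.15, 0.045, -0.03, 0.7, 0.075, 1], [-0.14, -0.18, 0.057, -0.035, 0.784, 0.085, 1], [-0.14, -0.18, 0.057, -0.035, 0.784, 0.085, 1], [-0.14, -0.18, 0.057, -0.035, 0.784, 0.085, 1], [-0.14, -0.18, 0.057, -0.035, 0.784, 0.085, 1]]
  ]
}}

```text
clock: 1.83
position: [0.4445, -0.1408, 0.1694]
ee_rot: [-1.852, -1.688, -0.765]
force: [0.8, -0.5, -0.2]
width: 0.323
gripper_force: 0.0
```

```bash
python3 - <<'E'
from h import *
s=observe();print(s["joints"].round(2),s["force"].round(2),s["width"],R.from_rotvec(s["ee_rot"]).as_matrix().round(2).tolist())
X=[.4553,-.0135,1.4802]
p=camera_params("wrist");im=get_image("wrist")[:,:,::-1].copy()
for L in [(-.06,-.03,.114),(-.06,.03,.114),(-.183,-.025,.047),(-.183,.025,.047),(-.11,.055,.01),(-.11,-.055,.01)]:
    u=proj("wrist",w(X,[L]),p)[0];cv2.drawMarker(im,tuple(int(round(a)) for a in u),(255,0,255),0,10,1)
cv2.imwrite("pics/w1.png",cv2.resize(im,(784,588)))
B=w(X,[(-.06,0,.114)])[0];print(B);go(B+[0,.001,-.030],pose(-.09,.785))
E
```

```text
[ 0.75  0.55 -0.11  1.85 -0.62  1.28  0.9 ] [ 0.84 -0.47 -0.22] 0.32293490219156884 [[0.07, 1.0, 0.06], [0.7, -0.09, 0.7], [0.71, -0.0, -0.71]]
[ 0.44987165 -0.07325394  0.114     ]
[-0.0126 -0.002   0.1089] [0.    0.001 0.001]
```

View pics/w1.png

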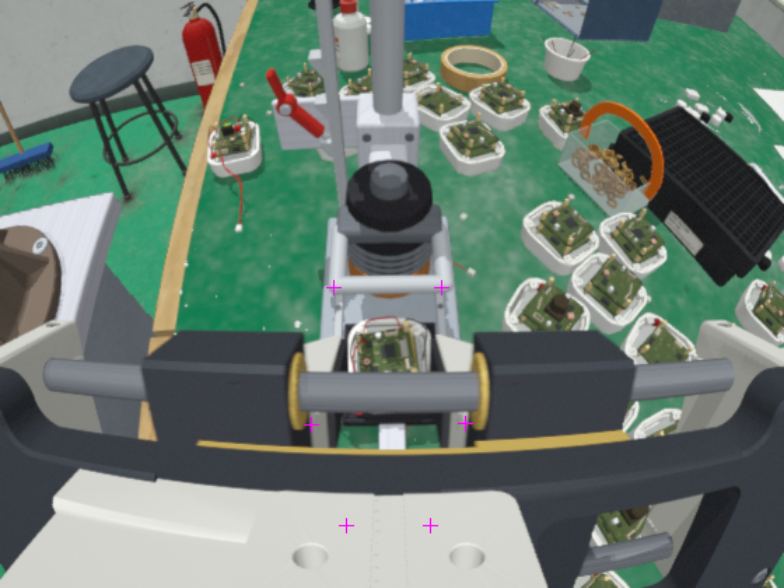

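The wrist view matches the fit: the bar at (335–440, 285) lies on the markers. I'll go under the bar.

Call:
{"op": "jog_arm", "data": {
  "motion": [
    [[-0.0125, -0.002, 0, 0, 0, 0, 1], [-0.0125, -0.002, 0, 0, 0, 0, 1], [-0.0125, -0.002, 0.02, 0, 0, 0, 1], [-0.0125, -0.002, 0.04, 0, 0, 0, 1], [-0.0125, -0.002, 0.06, 0, 0, 0, 1], [-0.0125, -0.002, 0.08, 0, 0, 0, 1], [-0.0125, -0.002, 0.095, 0, 0, 0, 1], [-0.0125, -0.002, 0.109, 0, 0, 0, 1], [-0.0125, -0.002, 0.109, 0, 0, 0, 1], [-0.0125, -0.002, 0.109, 0, 0, 0, 1]]
  ]
}}

```text
clock: 2.72
position: [0.4494, -0.0714, 0.0838]
ee_rot: [-1.847, -1.692, -0.764]
force: [-0.2, -0.2, 0.9]
width: 0.003
gripper_force: 0.0
```

Call:
{"op": "jog_arm", "data": {
  "motion": [
    [[0.0035, 0, -0.0035, 0, 0, 0, 1], [0.007, 0, -0.007, 0, 0, 0, 1], [0.0105, 0, -0.0105, 0, 0, 0, 1], [0.014, 0, -0.014, 0, 0, 0, 1], [0.0175, 0, -0.0175, 0, 0, 0, 1], [0.021, 0, -0.021, 0, 0, 0, 1], [0.021, 0, -0.021, 0, 0, 0, 1]]
  ]
}}

```text
clock: 3.3
position: [0.4495, -0.0735, 0.1142]
ee_rot: [-1.852, -1.692, -0.765]
force: [-0.4, -5.7, -6.0]
width: 0.001
gripper_force: 4.1
```

```bash
python3 - <<'E'
from h import *
X=[.4553,-.0135,1.4802]
s=observe();print(s["position"],s["force"],s["ft_torque"])
p=camera_params("wrist");im=get_image("wrist")[:,:,::-1].copy()
for h in (0,.021,.035):
  for L in [(-.06,-.03,.114+h),(-.06,.03,.114+h)]:
    u=proj("wrist",w(X,[L]),p)[0];cv2.drawMarker(im,tuple(int(round(a)) for a in u),(255,0,255),0,10,1)
cv2.imwrite("pics/w2.png",cv2.resize(im[100:350,150:420],None,fx=2.2,fy=2.2))
E
```

```text
[ 0.44950175 -0.07347676  0.11423641] [-0.42749001 -5.65509344 -5.98534164] [-2.52288198  0.16725806 -0.03642477]
```

View pics/w2.png

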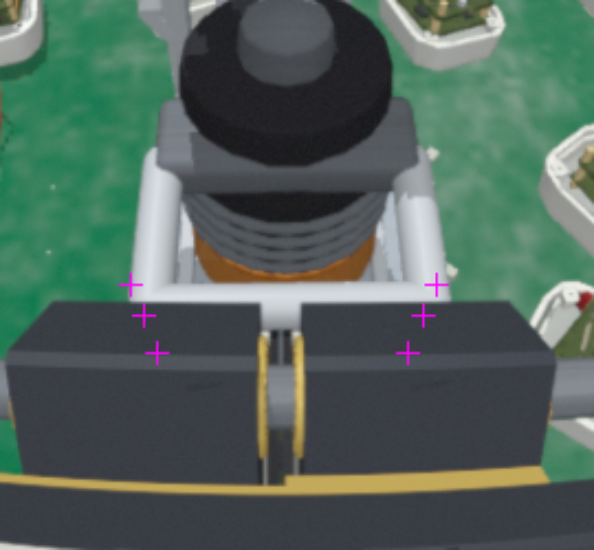

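The bar (row ~295) has risen about 0.022–0.030. I'll lift 25 mm more.

Call:
{"op": "jog_arm", "data": {
  "motion": [
    [[0.0035, 0, -0.0035, 0, 0, 0, 1], [0.007, 0, -0.007, 0, 0, 0, 1], [0.0105, 0, -0.0105, 0, 0, 0, 1], [0.014, 0, -0.014, 0, 0, 0, 1], [0.0177, 0, -0.0177, 0, 0, 0, 1], [0.0177, 0, -0.0177, 0, 0, 0, 1], [0.0177, 0, -0.0177, 0, 0, 0, 1]]
  ]
}}

```text
clock: 3.93
position: [0.4495, -0.0735, 0.1389]
ee_rot: [-1.853, -1.692, -0.765]
force: [0.8, -6.3, -5.0]
width: 0.002
gripper_force: 4.2
```

```bash
python3 - <<'E'
from h import *
X=[.4553,-.0135,1.4802]
s=observe();print(s["position"],s["force"])
p=camera_params("wrist");im=get_image("wrist")[:,:,::-1].copy()
for h in (.035,.05):
  for L in [(-.06,-.03,.114+h),(-.06,.03,.114+h)]:
    u=proj("wrist",w(X,[L]),p)[0];cv2.drawMarker(im,tuple(int(round(a)) for a in u),(255,0,255),0,10,1)
cv2.imwrite("pics/w3.png",cv2.resize(im[0:300,150:420],None,fx=2,fy=2))
E
```

```text
[ 0.44949125 -0.07345913  0.1388935 ] [ 0.80132076 -6.33047641 -5.01183951]
```

View pics/w3.png

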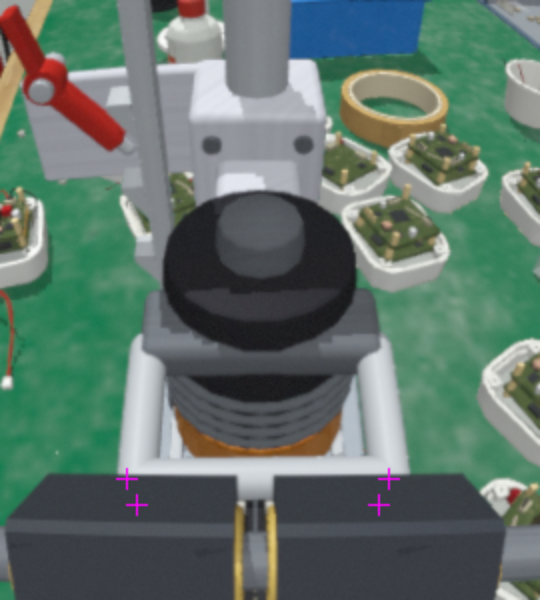

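The bar (row 466) is at about 0.055, between the pawl's snap and the top notch. I'll lower away and back out.

Call:
{"op": "jog_arm", "data": {
  "motion": [
    [[-0.0035, 0, 0.0035, 0, 0, 0, 1], [-0.007, 0, 0.007, 0, 0, 0, 1], [-0.0105, 0, 0.0105, 0, 0, 0, 1], [-0.014, 0, 0.014, 0, 0, 0, 1], [-0.0175, 0, 0.0175, 0, 0, 0, 1], [-0.021, 0, 0.021, 0, 0, 0, 1], [-0.0225, 0, 0.0225, 0, 0, 0, 1], [-0.0225, 0, 0.0225, 0, 0, 0, 1]]
  ]
}}

```text
clock: 4.65
position: [0.4489, -0.0715, 0.1063]
ee_rot: [-1.848, -1.69, -0.765]
force: [-0.8, -0.1, 0.5]
width: 0.003
gripper_force: 0.0
```

Call:
{"op": "jog_arm", "data": {
  "motion": [
    [[0, 0, -0.02, 0, 0, 0, 1], [0, 0, -0.05, 0, 0, 0, 1], [0, 0, -0.08, 0, 0, 0, 1], [0, 0, -0.11, 0, 0, 0, 1], [0, 0, -0.11, 0, 0, 0, 1], [0, 0, -0.11, 0, 0, 0, 1], [0, 0, -0.11, 0, 0, 0, 1]]
  ]
}}

```text
clock: 5.23
position: [0.442, -0.1485, 0.1843]
ee_rot: [-1.848, -1.69, -0.765]
force: [-0.0, 0.4, -0.5]
width: 0.004
gripper_force: 0.0
```

```bash
python3 - <<'E'
from h import *
X=[.4553,-.0135,1.4802]
s=observe();print(s["position"],s["force"])
p=camera_params("wrist");im=get_image("wrist")[:,:,::-1].copy()
for h in (0,.035,.07):
  for L in [(-.06,-.03,.114+h),(-.06,.03,.114+h)]:
    u=proj("wrist",w(X,[L]),p)[0];cv2.drawMarker(im,tuple(int(round(a)) for a in u),(255,0,255),0,10,1)
cv2.imwrite("pics/w4.png",cv2.resize(im[50:400,100:450],None,fx=1.6,fy=1.6))
Pl=w(X,[(-.183,0,.029)])[0];d=np.array([np.cos(X[2]),np.sin(X[2]),0]);print(Pl)
go(Pl-.05*d+[0,0,.0],pose(-.09,.5)); go(Pl-.06*d+[0,0,.09],pose(-.09,.5))
E
```

```text
[ 0.44200766 -0.14850102  0.18429804] [-0.02413603  0.39649615 -0.54790589]
[ 0.43874354 -0.19574951  0.029     ]
[-0.1789  0.0012  0.0404] [-0.002 -0.286  0.001]
[-0.1223  0.0011 -0.0303] [-0.002 -0.286  0.001]
```

View pics/w4.png

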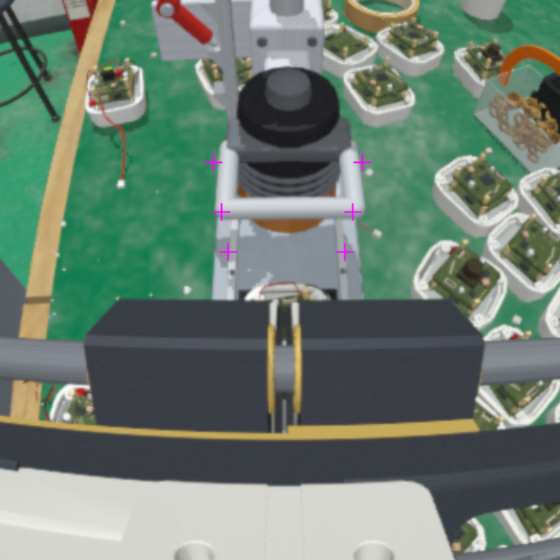

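The bar sits on the 0.035 markers, so the lamp is in the second notch. Next is the push plate.

Call:
{"op": "jog_arm", "data": {
  "motion": [
    [[-0.03, 0, -0.01, 0, -0.08, 0, 1], [-0.06, 0, -0.02, 0, -0.18, 0, 1], [-0.09, 0, -0.03, 0, -0.286, 0, 1], [-0.122, 0.001, -0.03, 0, -0.286, 0, 1], [-0.14, 0.001, -0.008, 0, -0.286, 0, 1], [-0.16, 0.001, 0.017, 0, -0.286, 0, 1], [-0.179, 0.001, 0.04, 0, -0.286, 0, 1], [-0.179, 0.001, 0.04, 0, -0.286, 0, 1], [-0.179, 0.001, 0.04, 0, -0.286, 0, 1]]
  ]
}}

```text
clock: 6.03
position: [0.4333, -0.2453, 0.0288]
ee_rot: [-2.032, -1.858, -0.518]
force: [-0.4, -0.2, 1.0]
width: 0.004
gripper_force: 0.0
```

```bash
python3 - <<'E'
from h import *
X=[.4553,-.0135,1.4802]
s=observe();print(s["position"],s["force"])
Pl=w(X,[(-.183,0,.029)])[0];d=np.array([np.cos(X[2]),np.sin(X[2]),0])
for k in (-.015,.060,.067,.070): go(Pl+k*d,pose(-.09,.5))
E
```

```text
[ 0.43330405 -0.24530323  0.02881289] [-0.3739079  -0.18592171  0.99579879]
[0.0306 0.001  0.0166] [-0.004 -0.002 -0.   ]
[0.0964 0.0012 0.0527] [-0.004 -0.002 -0.   ]
[0.1025 0.0012 0.0561] [-0.004 -0.002 -0.   ]
[0.1051 0.0012 0.0575] [-0.004 -0.002 -0.   ]
```

Call:
{"op": "jog_arm", "data": {
  "motion": [
    [[0.016, 0.001, 0.009, 0, 0, 0, 1], [0.031, 0.001, 0.017, 0, 0, 0, 1], [0.039, 0.001, 0.0215, 0, 0, 0, 1], [0.047, 0.001, 0.026, 0, 0, 0, 1], [0.055, 0.001, 0.0305, 0, 0, 0, 1], [0.063, 0.001, 0.035, 0, 0, 0, 1], [0.071, 0.001, 0.039, 0, 0, 0, 1], [0.079, 0.001, 0.0435, 0, 0, 0, 1], [0.087, 0.001, 0.048, 0, 0, 0, 1], [0.094, 0.001, 0.0515, 0, 0, 0, 1]]
  ]
}}

```text
clock: 6.87
position: [0.445, -0.1398, 0.0295]
ee_rot: [-2.036, -1.861, -0.518]
force: [-0.6, -1.1, 0.7]
width: 0.007
gripper_force: 1.0
```

Call:
{"op": "jog_arm", "data": {
  "motion": [
    [[0.003, 0, 0.0017, 0, 0, 0, 1], [0.006, 0, 0.0033, 0, 0, 0, 1], [0.0085, 0, 0.0046, 0, 0, 0, 1], [0.0085, 0, 0.0046, 0, 0, 0, 1]]
  ]
}}

```text
clock: 7.2
position: [0.4457, -0.1306, 0.0295]
ee_rot: [-2.035, -1.861, -0.518]
force: [0.3, -0.7, 0.2]
width: 0.007
gripper_force: 0.2
```

Call:
{"op": "jog_arm", "data": {
  "motion": [
    [[0.001, 0, 0.0006, 0, 0, 0, 1], [0.002, 0, 0.0011, 0, 0, 0, 1], [0.003, 0, 0.0017, 0, 0, 0, 1], [0.004, 0, 0.0022, 0, 0, 0, 1], [0.004, 0, 0.0022, 0, 0, 0, 1]]
  ]
}}

```text
clock: 7.62
position: [0.4461, -0.1287, 0.0293]
ee_rot: [-2.04, -1.862, -0.517]
force: [-3.6, -8.2, 2.7]
width: 0.007
gripper_force: 4.0
```

The force rose to 8 N with the arm lagging, so the shuttle is against its stop. I'll back off and go over to the timer.

Call:
{"op": "jog_arm", "data": {
  "motion": [
    [[-0.01, 0, -0.006, 0, 0, 0, 1], [-0.04, 0, -0.02, 0, 0, 0, 1], [-0.055, 0, -0.03, 0, 0, 0, 1], [-0.05, 0, -0.065, 0, -0.1, 0, 1], [-0.04, 0, -0.1, 0, -0.2, 0, 0.35], [-0.03, 0, -0.135, 0, -0.3, 0, 0.35], [-0.03, 0, -0.16, 0, -0.4, 0, 0.35], [-0.03, 0, -0.16, 0, -0.5, 0, 0.35], [-0.03, 0, -0.16, 0, -0.5, 0, 0.35]]
  ]
}}

```text
clock: 8.37
position: [0.4393, -0.2254, 0.1576]
ee_rot: [2.306, 2.124, -0.003]
force: [-0.3, 1.3, -0.8]
width: 0.3
gripper_force: 0.0
```

```bash
python3 - <<'E'
from h import *
s=observe();print(s["position"],s["force"],s["joints"].round(2))
go([.378,-.390,.20],pose(0,0))
E
```

```text
[ 0.43927745 -0.22544657  0.15755145] [-0.32738282  1.25066704 -0.77463786] [ 0.25  0.29  0.13  1.99 -0.05  0.86  0.33]
[-0.1693 -0.0474 -0.0417] [ 0.003  0.006 -0.082]
```

Call:
{"op": "jog_arm", "data": {
  "motion": [
    [[-0.03, -0.005, -0.04, 0, 0, -0.04, 0.35], [-0.065, -0.015, -0.042, 0, 0, -0.08, 0.35], [-0.1, -0.03, -0.042, 0, 0, -0.082, 0.35], [-0.135, -0.04, -0.042, 0, 0, -0.082, 0.35], [-0.169, -0.047, -0.042, 0, 0, -0.082, 0.35], [-0.169, -0.047, -0.042, 0, 0, -0.082, 0.35], [-0.169, -0.047, -0.042, 0, 0, -0.082, 0.35], [-0.169, -0.047, -0.042, 0, 0, -0.082, 0.35]]
  ]
}}

```text
clock: 9.03
position: [0.3743, -0.3927, 0.1968]
ee_rot: [-2.229, -2.21, -0.0]
force: [0.2, -0.2, -0.7]
width: 0.326
gripper_force: 0.0
```

```bash
python3 - <<'E'
from h import *
s=observe();print(s["position"],s["width"],s["joints"].round(2))
p=camera_params("wrist");im=get_image("wrist")[:,:,::-1].copy()
c=None
for q in("timer_grip","timer_box"):
    for d in silhouettes(q,"wrist")[:1]:
        m=d["mask"].astype(np.uint8);cs=max(cv2.findContours(m,0,1)[0],key=len)
        print(q,d["p"],d["pixel"],m.sum(),cv2.minAreaRect(cs),onplane("wrist",d["pixel"],.067))
np.save("w5.npy",im);import pickle;pickle.dump(p,open("p5.pkl","wb"))
a=im[60:410,100:460];cv2.imwrite("pics/w5.png",cv2.resize(a,None,fx=1.7,fy=1.7,interpolation=cv2.INTER_CUBIC))
im2=get_image("side")[:,:,::-1]
b=im2[168:272,236:376];cv2.imwrite("pics/s5.png",cv2.resize(b,None,fx=5,fy=5,interpolation=cv2.INTER_CUBIC))
X=[.4553,-.0135,1.4802]
for d in silhouettes("cam_back","side")[:1]+silhouettes("cup","side")[:1]: print(d["p"],d["pixel"],onplane("side",d["pixel"],.04))
print("lamp",X[:2])
E
```

```text
[ 0.37426003 -0.39269737  0.19681099] 0.32570766738847645 [ 0.55  0.33  0.21  1.83 -0.08  1.    0.78]
timer_grip 0.62 [286.1, 161.8] 1385 ((285.49725341796875, 161.05252075195312), (40.583858489990234, 40.65818786621094), 48.012786865234375) [ 0.38305097 -0.3526969 ]
timer_box 0.73 [285.4, 161.2] 10972 ((283.9807434082031, 161.90383911132812), (108.84443664550781, 108.64833068847656), 78.69007110595703) [ 0.38266899 -0.35221693]
0.69 [265.2, 227.1] [ 0.50165705 -0.0382658 ]
0.58 [352.1, 179.2] [ 0.41219529 -0.46939837]
lamp [0.4553, -0.0135]
```

View pics/w5.png

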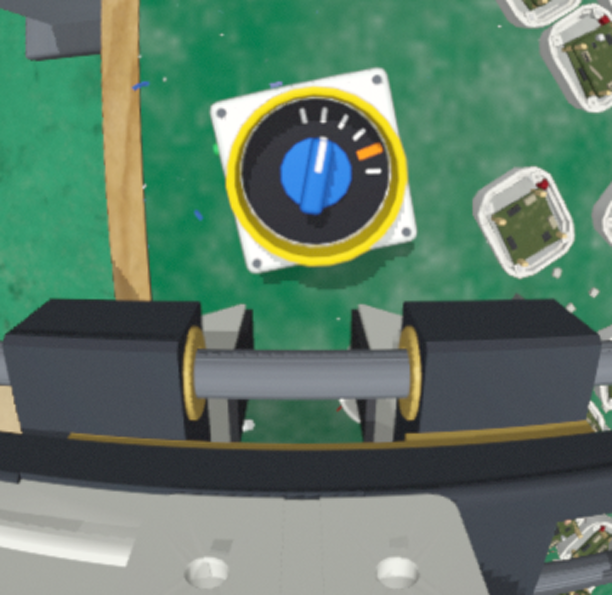

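Collar centre is about (317,174), the pointer runs to (322,140), and the orange mark is at (369,152) in the crop.

```bash
python3 - <<'E'
from h import *
import pickle,h
p=pickle.load(open("p5.pkl","rb"))
def on(px,z): u=np.array(px)/1.7+[100,60]; return least_squares(lambda v:(proj("wrist",[v[0],v[1],z],p)-u).ravel(),[.38,-.35]).x
C=np.array([on(c,.04) for c in((213,105),(384,70),(410,243),(250,272))]);ctr=C.mean(0)
e=[C[1]-C[0],C[2]-C[3]];print("box",ctr,[np.linalg.norm(v) for v in e],[np.degrees(np.arctan2(v[1],v[0])) for v in e],[np.degrees(np.arctan2(*(C[i]-C[j])[::-1]))-90 for i,j in((0,3),(1,2))])
o=on((369,152),.04)-ctr;print("orange dir",np.degrees(np.arctan2(o[1],o[0])))
a,b=on((322,140),.067),on((311,210),.067);print("ptr",a,b,(a+b)/2,np.linalg.norm(a-b),np.degrees(np.arctan2(*(a-b)[::-1])))
# blue mask orientation of the grip's top face, collar rim centre
im=np.load("w5.npy").astype(int)
y=(im[:,:,2]>150)&(im[:,:,1]>130)&(im[:,:,0]<90);y[270:]=0;y[:, :150]=0
cs=max(cv2.findContours(y.astype(np.uint8),0,1)[0],key=cv2.contourArea);el=cv2.fitEllipse(cs);print(el)
u=np.array(el[0]);print("collar",least_squares(lambda v:(proj("wrist",[v[0],v[1],.06],p)-u).ravel(),[.38,-.35]).x)
E
```

```text
box [ 0.38177284 -0.35607625] [np.float64(0.09865458356444319), np.float64(0.09615658149733858)] [np.float64(11.178892410614084), np.float64(10.096973512213044)] [np.float64(10.8005398506007), np.float64(9.390594238518105)]
orange dir 21.30605941713854
ptr [ 0.38508268 -0.33617375] [ 0.37916486 -0.37291794] [ 0.38212377 -0.35454584] 0.037217683454225936 80.85081792928756
((285.8906555175781, 163.41461181640625), (103.4927978515625, 104.57954406738281), 82.52529907226562)
collar [ 0.38205457 -0.3555695 ]
```

```bash
python3 - <<'E'
from h import *
go([.382,-.355,.10],pose(-.16,0));go([.382,-.355,.05],pose(-.16,0))
E
```

```text
[0.0374 0.0063 0.0978] [-0.     0.001  0.154]
[0.0374 0.0063 0.1478] [-0.     0.001  0.154]
```

Call:
{"op": "jog_arm", "data": {
  "motion": [
    [[0.02, 0.003, 0.02, 0, 0, 0.1, 0.35], [0.037, 0.006, 0.05, 0, 0, 0.154, 0.35], [0.037, 0.006, 0.08, 0, 0, 0.154, 0.35], [0.037, 0.006, 0.098, 0, 0, 0.154, 0.35], [0.037, 0.006, 0.098, 0, 0, 0.154, 0.35], [0.037, 0.006, 0.098, 0, 0, 0.154, 0.35], [0.037, 0.006, 0.098, 0, 0, 0.154, 0.35]]
  ]
}}

```text
clock: 9.92
position: [0.382, -0.3568, 0.101]
ee_rot: [2.392, 2.033, -0.001]
force: [-0.0, 0.7, 0.1]
width: 0.324
gripper_force: 0.0
```

```bash
python3 - <<'E'
from h import *
print(observe()["position"],observe()["width"]);go([.382,-.355,.05],pose(-.16,0))
E
```

```text
[ 0.38200397 -0.35681695  0.10103676] 0.32407861527600185
[ 0.0019 -0.0004  0.051 ] [ 0.001  0.002 -0.002]
```

Call:
{"op": "jog_arm", "data": {
  "motion": [
    [[0.0015, 0, 0.015, 0, 0, 0, 0.35], [0.0015, 0, 0.03, 0, 0, 0, 0.35], [0.0015, 0, 0.042, 0, 0, 0, 0.35], [0.0015, 0, 0.05, 0, 0, 0, 0.35], [0.0015, 0, 0.05, 0, 0, 0, 0.35], [0.0015, 0, 0.05, 0, 0, 0, 0.35]]
  ]
}}

```text
clock: 10.42
position: [0.3819, -0.3554, 0.0506]
ee_rot: [2.392, 2.033, -0.001]
force: [-0.4, 0.6, 0.0]
width: 0.329
gripper_force: 0.0
```

Call:
{"op": "jog_arm", "data": {
  "motion": [
    [[0, 0, 0, 0, 0, 0, 0.6], [0, 0, 0, 0, 0, 0, 0.8], [0, 0, 0, 0, 0, 0, 1], [0, 0, 0, 0, 0, 0, 1], [0, 0, 0, 0, 0, 0, 1], [0, 0, 0, 0, 0, 0, 1]]
  ],
  "force": 25
}}

```text
clock: 10.92
position: [0.3824, -0.3552, 0.0505]
ee_rot: [2.391, 2.033, -0.001]
force: [1.1, 1.2, 5.4]
width: 0.131
gripper_force: 25.0
```

The grip is on the 12 mm bar. I'll turn 1.06 rad clockwise.

Call:
{"op": "jog_arm", "data": {
  "motion": [
    [[0, 0, 0, 0, 0, 0.11, 1], [0, 0, 0, 0, 0, 0.22, 1], [0, 0, 0, 0, 0, 0.33, 1], [0, 0, 0, 0, 0, 0.44, 1], [0, 0, 0, 0, 0, 0.55, 1], [0, 0, 0, 0, 0, 0.66, 1], [0, 0, 0, 0, 0, 0.77, 1], [0, 0, 0, 0, 0, 0.88, 1], [0, 0, 0, 0, 0, 0.98, 1], [0, 0, 0, 0, 0, 1.07, 1]]
  ]
}}

```text
clock: 11.75
position: [0.3839, -0.3565, 0.0506]
ee_rot: [3.092, 0.523, 0.004]
force: [6.3, -4.3, -2.0]
width: 0.129
gripper_force: 25.0
```

Call:
{"op": "jog_arm", "data": {
  "motion": [
    [[0, 0, 0, 0, 0, 0, 1], [0, 0, 0, 0, 0, 0, 1], [0, 0, 0, 0, 0, 0, 1], [0, 0, 0, 0, 0, 0, 0.8], [0, 0, 0, 0, 0, 0, 0.6], [0, 0, 0, 0, 0, 0, 0.35], [0, 0, 0, 0, 0, 0, 0.35], [0, 0, 0, 0, 0, 0, 0.35]]
  ]
}}

```text
clock: 12.42
position: [0.3811, -0.3545, 0.0497]
ee_rot: [3.096, 0.53, -0.002]
force: [0.5, 0.1, 0.5]
width: 0.315
gripper_force: 0.0
```

Call:
{"op": "jog_arm", "data": {
  "motion": [
    [[0, 0, -0.02, 0, 0, 0, 0.35], [0, 0, -0.05, 0, 0, 0, 0.35], [0, 0, -0.09, 0, 0, 0, 0.35], [-0.02, 0, -0.13, 0, 0, -0.1, 0.35], [-0.035, 0, -0.15, 0, 0, -0.2, 0.35], [-0.035, 0, -0.15, 0, 0, -0.2, 0.35], [-0.035, 0, -0.15, 0, 0, -0.2, 0.35]]
  ]
}}

```text
clock: 13.0
position: [0.3483, -0.3669, 0.201]
ee_rot: [3.026, 0.832, 0.003]
force: [-1.0, 1.2, -0.3]
width: 0.322
gripper_force: 0.0
```

```bash
python3 - <<'E'
from h import *
s=observe();print(s["position"],s["width"],s["force"])
im=get_image("wrist")[:,:,::-1];im2=get_image("side")[:,:,::-1]
a=cv2.resize(im[40:300,150:410],(400,400));b=cv2.resize(im2[168:272,236:340],(400,400),interpolation=cv2.INTER_CUBIC)
cv2.imwrite("pics/f.png",np.hstack([a,b]))
p=camera_params("wrist");import pickle;pickle.dump(p,open("p6.pkl","wb"))
E
```

```text
[ 0.34829453 -0.36694286  0.20101298] 0.32179036562980334 [-0.9625475  1.1790277 -0.298201 ]
```

View pics/f.png

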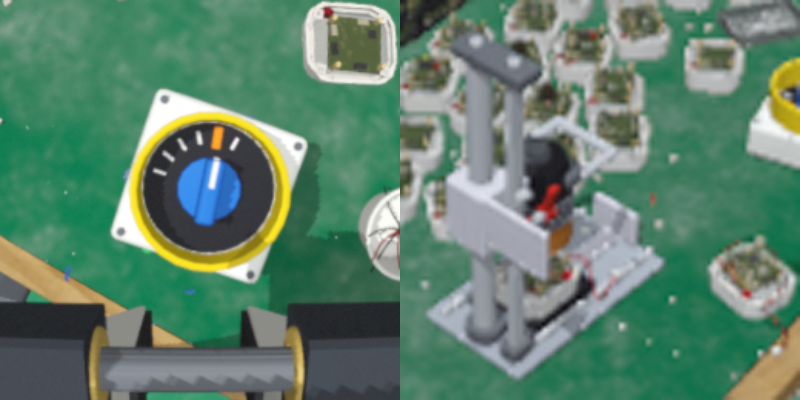

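The pointer (205,220)→(215,160) aims at the orange mark at (217,138). In the side view the shuttle is home under the lamp, which hangs one notch up.

```bash
python3 -c "
from cell import sign_off
print(sign_off())"
```

```text
the job is handed in; nothing more can be done
None
```

The job is handed in, with no verdict returned: in the last pictures the lamp hangs in its second notch, the shuttle is home with the camera back under the lamp, and the timer points at the orange mark. I did not touch the glue bottle or the cup.

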